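Loop tool out of the block, poised to trim the cup's foot

ROBOT

A 6-joint arm with a two-finger parallel gripper is mounted at the origin on the work surface. World frame = base frame: x ahead of the robot, y to its left, z up, the work surface at z = 0. Lengths are in m, angles in rad, forces in N, time in s.
With the tool pointing down it reaches from about 0.225 to 0.725 m from the base axis. Payload 3.1 kg.
Tool frame: the origin (TCP) lies at the very end of the fingers, on their centre line; the grasp point (between the pads) lies 19 mm behind it; z points along the fingers, y is the line along which they close (so a half turn about z gives the same grasp; the last joint's range is limited). The gripper opens to 85 mm and grips with 20 to 120 N. Pads are 22 mm wide; open, the fingers measure 114 mm over their backs; the gripper's body (76 mm by 85 mm) begins 54 mm behind the grasp point. The pads swing forward as they close: fully open they stand 13 mm farther back than shut.
Start: joints at [1.018, 0.048, 0.099, 1.622, 0, 1.443], TCP at [0.216, 0.478, 0.231] pointing down, gripper open.
Joint ranges: [-2.91, 2.91], [-0.99, 1.94], [-1.21, 1.42], [-2.12, 2.29], [-1.49, 1.47], [-3.14, 3.14]. Speed limits (rad/s): [2.79, 2.79, 3.14, 3.14, 3.14, 3.14].

INTERFACE

Orientations are given as a unit quaternion [x, y, z, w].
In Python, from bench import manip gives the robot as it stands.
- The arm moves only by the tool jog_arm, never from a script. Its argument "commands" is a list of rows, each a list of 3 entries, a list of its own where there are three numbers: the shift along the tool's x, y, z in m, then the turn about the tool's z in units of 5 degrees (1.0 is 5 degrees), then the finger opening in m, from 0 to 0.0854. A call has exactly 8 rows; each row shifts and turns the commanded pose from where the row before left it, along the tool's axes as they then stand; what a row does not reach is not made up. A row lasts 1/8 s, in which the tool goes at most 62.5 mm and 10.7 degrees, less where a joint would pass 70% of its speed; a pose out of reach is approached as far as the arm can. A call is refused whole if a number of a shift passes 0.0625 or a number of a turn 1, either way. A call with a gripper value outside its range is refused whole. The fingers move at their own pace and stop on an object; the grip force is fixed at half the most. Time passes only in rows, so rows that do not move let the fingers close, or fill a call up. It gives the time, the measured TCP pose, the force, the opening and the grip force at its end, in the units of the state.
- manip.read_state(): the state, without advancing time (a new reading comes with each control period).
- manip.camera(name): name is "scene" or "side" or "wrist"; returns the picture (420x560x3 uint8, red, green, blue); there is no depth.
- manip.get_calibration(name): a dict with "K" (3x3 intrinsics, pixels), "k1" (the pictures are not rectified: a ray, as slopes to the right and down, at radius r is drawn at 1 + k1 r^2 times it, then the intrinsics apply), "cam_to_world" (4x4, takes a point from camera to world coordinates); the wrist camera has in their place "hand_eye" (4x4, takes a point from camera to tool coordinates, whose origin is the TCP and whose axes are the flange's). Camera axes: x right, y down, z forward; pixel columns grow to the right and rows downward; lengths in m; the calibration is good to about 2 mm. A picture is of the moment at which its call begins: read the wrist's pose just before it. get_calibration takes no time and is no camera call.
- manip.hand_in(): hands the job in; it is judged then, once.
The state is a dict: "clock": time; "qpos": joint angles; "joint_velocities": joint speeds; "effort": joint torques, N m; "ee_pos": TCP position; "eef_rot": TCP orientation; "contact_force": force on the tool from outside, world axes, zero at the start; "ft_torque": the same for the moment, N m; "gripper_width": finger opening in m; "gripper_force": force on a finger pad.
Only numpy, scipy, OpenCV 4.12 (cv2) and the standard library are available. Lean on these libraries where they do the work, as an engineer would, in place of code of your own. Each camera call takes 0.05 s, during which the arm holds its last target. There are 200 camera calls.

TASK

Take the loop tool with the teal handle out of the wooden tool block and hold it ready to trim the upturned cup on the turntable: loop down, the tool leaning over at about 45 degrees with the loop's straight cutting edge level, poised a finger's breadth above the middle of the cup's foot without touching it. Finish while still holding the tool there, raised and steady. Do not disturb the cup on its clay chuck, and leave the other tools in their slots and the other cups and the wooden rib where they are.

Things in the scene. Friction and masses are not known exactly. Their poses are not given: they have to be found in the camera images.
- trimmer: Loop tool, 185 mm long, about 60 g, loop down in a slot; leans up to 2 degrees there, lowest 55 mm in the slot. Origin: middle of the loop's straight cutting edge (its lowest point). z: from there up the handle (0-34 mm steel loop, to 46 brass ferrule, to 82 bare wood, 82-185 teal grip). y: along the cutting edge (loop 18 mm wide). x: thin way. Handle flat oval, 11 mm thick (x), 17 mm wide (y).
- tool_block: Fixed wooden block, 60 (x) by 196 (y) by 62 mm high, four slots in a row along y, 46 mm apart, each 13.5 (x) by 19.5 mm (y), 55 mm deep, floor 7 mm above the table. Three hold tools in any order, their y along the row; one end slot is empty. A tool must rise 55 mm to be clear. Origin: centre of the underside; z up.
- cup: Raw clay cup to be trimmed, upside down over the plug of a clay chuck in the middle of the turntable; loose, about 160 g, 75 mm across, 60 mm tall. Origin: centre of its mouth, which is below, 110 mm above the table; z up, towards the foot.
- cup_foot (a point): Centre of the cup's foot: the flat disc, 44 mm across, on top of the upturned cup, 170 mm above the table.
- turntable: Banding wheel: fixed foot, aluminium head 200 mm across, top 60 mm above the table, which turns stiffly about the vertical. Stuck on it a cone of darker clay (chuck), 112 mm across below, 84 mm at its shoulder 110 mm above the table, with a plug 54 mm across reaching 20 mm up into the cup. Origin: centre of the underside; z up.
- knife: Fettling knife with a dark wooden handle, blade down in another slot of the block, 166 mm long, handle 11 by 16 mm; a bystander. Origin: blade tip (bottom); z up along the handle.
- modelling_tool: Pale boxwood modelling tool in another slot of the block, 170 mm long, 11 by 15 mm; a bystander. Origin: bottom end; z up along it.
- ware_cup0: Another raw clay cup, standing upright on the ware board at the back (75 mm across, 60 mm high); a bystander. Origin: centre of its underside; z up.
- ware_cup1: Another raw clay cup, standing upright on the ware board at the back (75 mm across, 60 mm high); a bystander. Origin: centre of its underside; z up.
- ware_cup2: Another raw clay cup, standing upright on the ware board at the back (75 mm across, 60 mm high); a bystander. Origin: centre of its underside; z up.
- rib: Flat wooden throwing rib lying on the table between the block and the turntable, 90 by 50 by 6 mm; a bystander. Origin: centre of the underside; x along its length.

How it is judged:
By the outcome, as a careful person would: the job done as asked, in the order asked, and still so for the second after the job is handed in, while the arm keeps its last pose, push and grip.
It also fails if it takes over 42 s, if anything falls off the work surface, if the arm or the gripper's body presses on something with over 40 N, if the wrist force passes 120 N, or if a joint passes its speed limit or range.

## Working session

There is one attempt and no reset: what is moved stays moved. The work goes in short steps, Python scripts to look and compute and a tool call to move; the robot and the scene stay as the last step left them, time stands still between calls to the robot, and variables do not carry over. Pictures are saved under pics/ and viewed, at most 10 in all, crops included, and the job is handed in when it is done.

Besides the shell and the picture viewer there is one more tool, called after "Emit:" by a JSON object that holds its "op" and its "data". jog_arm: Moves the arm, as the interface text tells. Its arguments: {"type":"object","properties":{"commands":{"type":"array"}},"required":["commands"]}

```bash
mkdir -p pics; ls; cat > h.py <<'E'
import numpy as np, cv2, json
from bench import manip
from scipy.spatial.transform import Rotation as R
E
python3 - <<'E'
from h import *
s=manip.read_state(); print({k:np.round(v,3).tolist() for k,v in s.items()})
for n in ["scene","side","wrist"]:
    im=manip.camera(n); cv2.imwrite(f"pics/{n}0.png",im[:,:,::-1]); 
    c=manip.get_calibration(n); print(n,{k:np.round(v,4).tolist() for k,v in c.items()})
a=[cv2.imread(f"pics/{n}0.png") for n in ["scene","side"]]
E
```

```text
pics
{'clock': 0.0, 'qpos': [1.018, 0.049, 0.098, 1.622, -0.0, 1.443], 'joint_velocities': [0.001, -0.001, 0.0, -0.0, -0.0, -0.001], 'effort': [-0.001, -33.879, 32.001, 0.02, -0.0, 0.0], 'ee_pos': [0.216, 0.478, 0.23], 'eef_rot': [0.211, 0.978, -0.001, -0.0], 'contact_force': [0.504, -0.049, -0.356], 'ft_torque': [0.005, 0.004, 0.046], 'gripper_force': 0.0, 'gripper_width': 0.086}
scene {'K': [[540.5871, 0.0, 285.971], [0.0, 540.5871, 211.947], [0.0, 0.0, 1.0]], 'k1': -0.0477, 'cam_to_world': [[-0.6594, 0.5896, -0.4664, 1.1566], [0.7518, 0.5112, -0.4166, 0.4531], [-0.0072, -0.6253, -0.7804, 0.978], [0.0, 0.0, 0.0, 1.0]]}
side {'K': [[510.7289, 0.0, 276.2302], [0.0, 510.7289, 211.0791], [0.0, 0.0, 1.0]], 'k1': -0.1787, 'cam_to_world': [[0.8495, -0.3629, 0.383, 0.2576], [-0.5275, -0.5691, 0.6308, -0.6831], [-0.011, -0.7379, -0.6748, 0.8077], [0.0, 0.0, 0.0, 1.0]]}
wrist {'K': [[319.6441, 0.0, 284.6062], [0.0, 319.6441, 205.7105], [0.0, 0.0, 1.0]], 'k1': -0.0458, 'hand_eye': [[-0.0001, -0.9641, -0.2654, 0.0664], [1.0, -0.0, -0.0004, -0.0], [0.0004, -0.2654, 0.9641, -0.1426], [0.0, 0.0, 0.0, 1.0]]}
```

View pics/scene0.png

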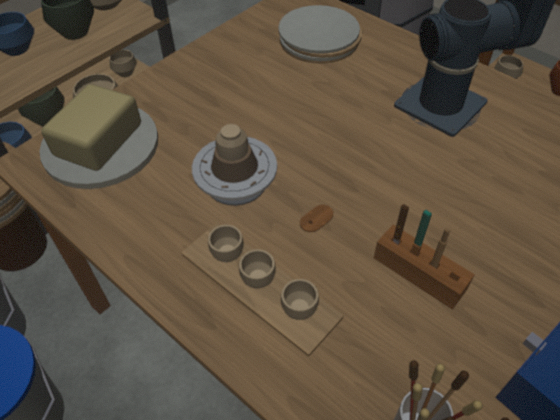

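View pics/side0.png

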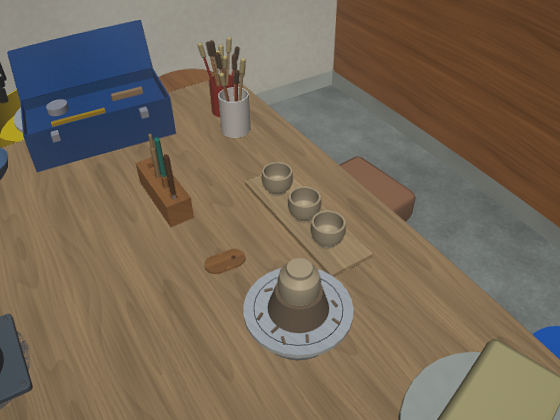

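View pics/wrist0.png

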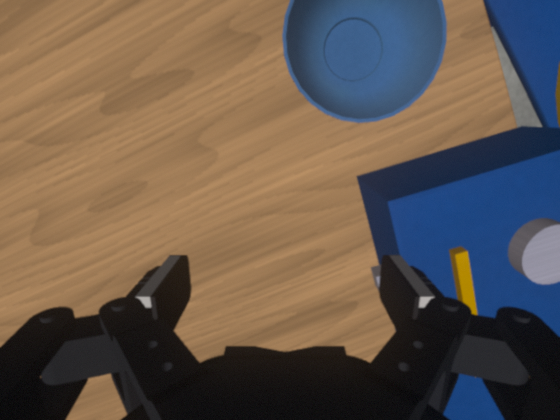

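The scene view shows the block at about (422,265), with the knife (402,222), teal tool (423,230) and boxwood tool (440,250), and the empty slot at the (455,275) end. The cup foot is at (231,132). In the side view the block is at (165,190) and the foot at (299,268). The wrist camera doesn't see the block yet.

```bash
cat >> h.py <<'E'
CAM={n:manip.get_calibration(n) for n in ["scene","side","wrist"]}
def ray(n,uv,T=None):
    c=CAM[n]; K=c["K"]; K=np.array(K)
    d=np.array([c["k1"],0,0,0,0],float)
    p=cv2.undistortPoints(np.array(uv,float).reshape(-1,1,2),K,d).reshape(-1,2)
    T=np.array(c["cam_to_world"]) if T is None else T
    v=np.c_[p,np.ones(len(p))]@T[:3,:3].T
    return T[:3,3],v/np.linalg.norm(v,axis=1,keepdims=True)
def wT(s):
    T=np.eye(4);T[:3,:3]=R.from_quat(s["eef_rot"]).as_matrix();T[:3,3]=s["ee_pos"]
    return T@np.array(CAM["wrist"]["hand_eye"])
def plane(n,uv,z,T=None):
    o,v=ray(n,uv,T); return o+v*((z-o[2])/v[:,2:])
def tri(rays):
    A=np.zeros((3,3));b=np.zeros(3)
    for o,v in rays:
        P=np.eye(3)-np.outer(v,v);A+=P;b+=P@o
    x=np.linalg.solve(A,b); return x,[np.linalg.norm((np.eye(3)-np.outer(v,v))@(x-o)) for o,v in rays]
def proj(n,X,T=None):
    T=np.array(CAM[n]["cam_to_world"]) if T is None else T
    Ti=np.linalg.inv(T); r,_=cv2.Rodrigues(Ti[:3,:3])
    return cv2.projectPoints(np.array(X,float).reshape(-1,1,3),r,Ti[:3,3],np.array(CAM[n]["K"]),np.array([CAM[n]["k1"],0,0,0,0],float))[0].reshape(-1,2)
def blob(im,lo,hi,box=None):  # im RGB ; returns biggest blob pts
    m=cv2.inRange(cv2.cvtColor(im,cv2.COLOR_RGB2HSV),lo,hi)
    if box: q=np.zeros_like(m);x0,y0,x1,y1=box;q[y0:y1,x0:x1]=255;m&=q
    n,l,st,_=cv2.connectedComponentsWithStats(m); i=1+np.argmax(st[1:,4]); ys,xs=np.where(l==i); return np.c_[xs,ys].astype(float)
def ends(p):
    c=p.mean(0);u=np.linalg.svd(p-c,full_matrices=False)[2][0]; t=(p-c)@u
    a,b=c+u*t.min(),c+u*t.max(); return (a,b) if a[1]<b[1] else (b,a)
E
python3 - <<'E'
from h import *
im={n:cv2.imread(f"pics/{n}0.png")[:,:,::-1].copy() for n in ["scene","side"]}
bx={"scene":(400,190,450,260),"side":(140,120,190,200)}
E_={n:ends(blob(im[n],(75,80,25),(98,255,255),bx[n])) for n in bx}
print(E_)
for i in (0,1):
    print("teal",i,tri([(lambda r:(r[0],r[1][0]))(ray(n,E_[n][i])) for n in bx]))
# cup foot rough
fp={"scene":(231,131),"side":(299,268)}
print("foot",tri([(lambda r:(r[0],r[1][0]))(ray(n,fp[n])) for n in fp]), [plane(n,fp[n],.17) for n in fp])
a=cv2.resize(im["scene"][185:305,360:480],None,fx=3.3,fy=3.3,interpolation=2); b=cv2.resize(im["side"][120:240,110:230],None,fx=3.3,fy=3.3,interpolation=2)
o=np.hstack([a,b])[:,:,::-1]; o=(255*(o/255.)**.6).astype(np.uint8); cv2.imwrite("pics/c1.png",o)
E
```

```text
{'scene': (array([427.9228274 , 210.56068379]), array([418.23701715, 243.77751923])), 'side': (array([155.89678344, 136.6331537 ]), array([163.5281549 , 176.09125693]))}
teal 0 (array([0.51223431, 0.23254448, 0.1943791 ]), [np.float64(0.0002435551274802081), np.float64(0.00024355512748022303)])
teal 1 (array([0.51125011, 0.23284552, 0.08593322]), [np.float64(0.0009201942710117248), np.float64(0.0009201942710115769)])
foot (array([ 0.57948473, -0.22213451,  0.16565634]), [np.float64(0.0006063082502821157), np.float64(0.0006063082502821823)]) [array([[ 0.58207616, -0.21817611,  0.17      ]]), array([[ 0.57776653, -0.2256447 ,  0.17      ]])]
```

View pics/c1.png

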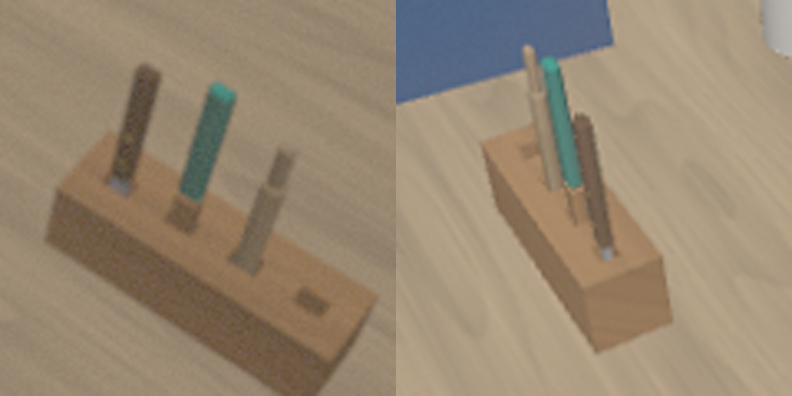

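The zoom shows the block's top corners: in the left crop at (58,187), (112,133), (377,297) and (330,360), in the right crop at (86,143), (189,288) and (265,257). The teal tool is in the second slot, and the empty slot is at the end past the boxwood tool.

```bash
python3 - <<'E'
from h import *
a=plane("scene",np.array([(58,187),(112,133),(377,297),(330,360),(120,187),(183,215),(247,262),(313,300)])/3.3+[360,185],.062)
b=plane("side",np.array([(86,143),(189,288),(265,257)])/3.3+[110,120],.062)
print(a.round(4),b.round(4))
for p,q in ((a[0],a[3]),(a[1],a[2]),(b[0],b[1])): d=q-p; print(np.degrees(np.arctan2(d[1],d[0])),np.linalg.norm(d))
# neighbour tops: knife z .173, boxwood .177
print(plane("scene",np.array([(150,70)])/3.3+[360,185],.173),plane("side",np.array([(582-396,120)])/3.3+[110,120],.173))
print(plane("scene",np.array([(288,152)])/3.3+[360,185],.177),plane("side",np.array([(530-396,50)])/3.3+[110,120],.177))
s=manip.read_state(); print(R.from_quat(s["eef_rot"]).as_matrix().round(3))
E
```

```text
[[0.5439 0.1603 0.062 ]
 [0.4859 0.1619 0.062 ]
 [0.4844 0.3536 0.062 ]
 [0.5414 0.3541 0.062 ]
 [0.5182 0.1899 0.062 ]
 [0.5104 0.2317 0.062 ]
 [0.5143 0.2805 0.062 ]
 [0.5117 0.3252 0.062 ]] [[0.4815 0.3478 0.062 ]
 [0.4846 0.1538 0.062 ]
 [0.5413 0.1549 0.062 ]]
90.72045833790636 0.19383686865898903
90.43740626232764 0.19173175789705232
-89.08951491306512 0.1940202966798873
[[0.51413656 0.18787371 0.173     ]] [[0.51213597 0.18135641 0.173     ]]
[[0.51649116 0.28079252 0.177     ]] [[0.51140239 0.27123951 0.177     ]]
[[-0.911  0.412 -0.001]
 [ 0.412  0.911 -0.002]
 [ 0.    -0.002 -1.   ]]
```

Emit:
{"op": "jog_arm", "data": {"commands": [[[0,0,-0.004],-1,0.03],[[0,0,-0.004],-1,0.03],[[0,0,-0.004],-1,0.03],[[0,0,-0.004],-1,0.03],[[0,0,-0.004],-1,0.03],[[-0.045,-0.038,0],0,0.03],[[-0.045,-0.038,0],0,0.03],[[-0.045,-0.038,0],0,0.03]]}}

```text
clock: 1.15
ee_pos: [0.3536, 0.3648, 0.2509]
eef_rot: [-0.006, 1.0, -0.0, -0.0]
contact_force: [0.7, 0.7, 0.6]
gripper_width: 0.0304
gripper_force: 0.0
```

Emit:
{"op": "jog_arm", "data": {"commands": [[[-0.045,-0.038,0],0,0.03],[[-0.045,-0.038,0],0,0.03],[[-0.045,-0.038,0],0,0.03],[[-0.025,-0.015,0],0,0.03],[[0,0,0],0,0.03],[[0,0,0],0,0.03],[[0,0,0],0,0.03],[[0,0,0],0,0.03]]}}

```text
clock: 2.15
ee_pos: [0.5134, 0.2396, 0.2516]
eef_rot: [-0.007, 1.0, 0.0, 0.0]
contact_force: [-0.5, -0.3, -0.2]
gripper_width: 0.03
gripper_force: 0.0
```

```bash
python3 - <<'E'
from h import *
s=manip.read_state(); T=wT(s); im=manip.camera("wrist"); cv2.imwrite("pics/w1.png",im[:,:,::-1])
print(s["ee_pos"],R.from_quat(s["eef_rot"]).as_matrix().round(3),s["gripper_width"])
p=blob(im,(75,80,25),(98,255,255)); print(ends(p),len(p))
M=R.from_quat(s["eef_rot"]).as_matrix()
print((M.T@(np.array([.512,.2326,.156])-s["ee_pos"])).round(4))
E
```

```text
[0.51342843 0.23956307 0.25160051] [[-1.    -0.013  0.   ]
 [-0.013  1.     0.   ]
 [-0.     0.    -1.   ]] 0.029984233095229313
(array([275.70207049, 183.53187963]), array([272.16655787, 223.54487161])) 694
[ 0.0015 -0.007   0.0956]
```

View pics/w1.png

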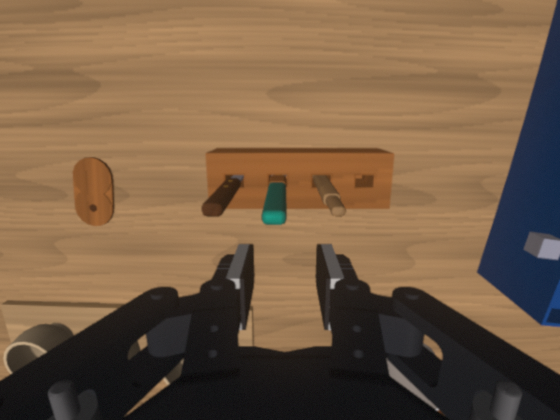

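The wrist view shows the teal top at (275,217), the knife top at (213,210), the boxwood top at (339,212) and the empty slot at (364,181).

```bash
python3 - <<'E'
from h import *
s=manip.read_state(); T=wT(s)
for uv,z in (((275,216),.192),((213,209),.173),((339,211),.177),((207,150),.062),((392,152),.062),((390,207),.062),((364,181),.062),((276,178),.062)): print(plane("wrist",[uv],z,T).round(4))
E
```

```text
[[0.5099 0.2326 0.192 ]]
[[0.5111 0.1873 0.173 ]]
[[0.5103 0.2775 0.177 ]]
[[0.4799 0.1584 0.062 ]]
[[0.4794 0.3499 0.062 ]]
[[0.5386 0.3536 0.062 ]]
[[0.5104 0.323  0.062 ]]
[[0.5084 0.2299 0.062 ]]
```

Emit:
{"op": "jog_arm", "data": {"commands": [[[0.002,-0.007,0.01],0,0.028],[[0,0,0],0,0.028],[[0,0,0.02],0,0.028],[[0,0,0.02],0,0.028],[[0,0,0.02],0,0.028],[[0,0,0.015],0,0.028],[[0,0,0.01],0,0.028],[[0,0,0],0,0.028]]}}

```text
clock: 3.2
ee_pos: [0.5118, 0.2317, 0.1556]
eef_rot: [-0.006, 1.0, -0.0, -0.001]
contact_force: [-0.1, -0.1, 0.4]
gripper_width: 0.0282
gripper_force: 0.0
```

```bash
python3 - <<'E'
from h import *
s=manip.read_state(); print(s["ee_pos"],s["contact_force"])
o=[]
for n,b in (("scene",(360,185)),("side",(110,100))):
    im=manip.camera(n); x,y=b; o.append(cv2.resize(im[y:y+120,x:x+120],None,fx=3.3,fy=3.3,interpolation=2))
o=np.hstack(o)[:,:,::-1];cv2.imwrite("pics/c2.png",(255*(o/255.)**.5).astype(np.uint8))
E
```

```text
[0.51178691 0.23166496 0.15561313] [-0.1404002  -0.06792039  0.40984348]
```

View pics/c2.png

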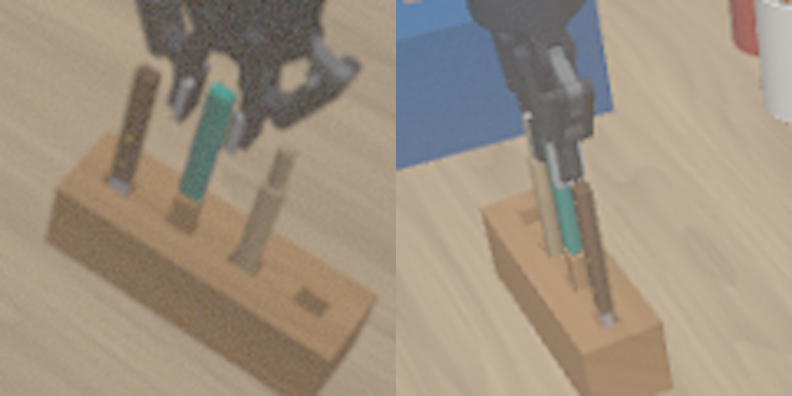

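Both crops show the open fingertips straddling the teal grip, with their midpoint at about (212,127) on the handle. The neighbouring tools are clear. Next I close and lift.

Emit:
{"op": "jog_arm", "data": {"commands": [[[0,0,0],0,0.02],[[0,0,0],0,0.012],[[0,0,0],0,0.008],[[0,0,0],0,0.005],[[0,0,0],0,0.005],[[0,0,0],0,0.005],[[0,0,-0.003],0,0.005],[[0,0,-0.007],0,0.005]]}}

```text
clock: 4.3
ee_pos: [0.5117, 0.2317, 0.1651]
eef_rot: [-0.006, 1.0, -0.0, -0.001]
contact_force: [1.1, -0.0, -0.9]
gripper_width: 0.0159
gripper_force: 58.5
```

Emit:
{"op": "jog_arm", "data": {"commands": [[[0,0,-0.015],0,0.005],[[0,0,-0.015],0,0.005],[[0,0,-0.015],0,0.005],[[0,0,-0.015],0,0.005],[[0,0,-0.015],0,0.005],[[0,0,-0.01],0,0.005],[[0,0,0],0,0.005],[[0,0,0],0,0.005]]}}

```text
clock: 5.3
ee_pos: [0.512, 0.2316, 0.2507]
eef_rot: [-0.006, 1.0, -0.0, -0.0]
contact_force: [-0.9, 0.2, -1.0]
gripper_width: 0.0159
gripper_force: 58.7
```

```bash
python3 - <<'E'
from h import *
s=manip.read_state(); print(s["ee_pos"],s["contact_force"],s["gripper_width"],s["gripper_force"])
o=[]
for n,b in (("scene",(360,150)),("side",(110,70))):
    im=manip.camera(n); cv2.imwrite(f"pics/{n}3.png",im[:,:,::-1]); x,y=b; o.append(cv2.resize(im[y:y+150,x:x+120],None,fx=3.3,fy=3.3,interpolation=2))
o=np.hstack(o)[:,:,::-1];cv2.imwrite("pics/c3.png",(255*(o/255.)**.5).astype(np.uint8))
E
```

```text
[0.51204694 0.23164632 0.25071101] [-0.93462317  0.21853658 -1.04178955] 0.015897077001459668 58.66822421550751
```

View pics/c3.png

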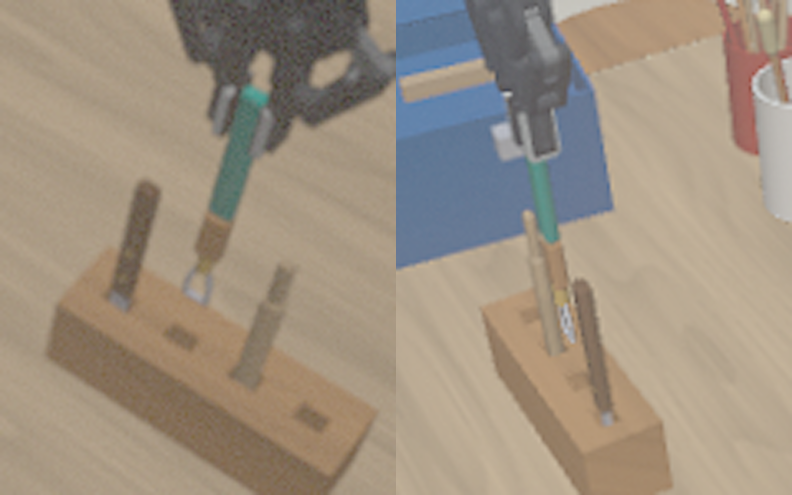

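The picture shows the tool held upright with the loop clear at left crop (197,290), and its neighbours undisturbed. The gripper can only point down, so the tool has to swing in the pads. I will dip the loop 8 mm back into its own slot and move the gripper on an arc toward -x, so the slot's rim tilts it to 45° about its cutting-edge axis.

Emit:
{"op": "jog_arm", "data": {"commands": [[[0,0,-0.0],0,0.005],[[0,0,0.012],0,0.005],[[0,0,0.012],0,0.005],[[0,0,0.012],0,0.005],[[0,0,0.012],0,0.005],[[0,0,0],0,0.005],[[0.003,0,0],0,0.005],[[0.003,0,0],0,0.005]]}}

```text
clock: 6.4
ee_pos: [0.5069, 0.2317, 0.2041]
eef_rot: [-0.006, 1.0, 0.0, 0.001]
contact_force: [2.4, 0.2, -1.2]
gripper_width: 0.016
gripper_force: 58.5
```

Emit:
{"op": "jog_arm", "data": {"commands": [[[0.007,0,0.0],0,0.005],[[0.007,0,0.0005],0,0.005],[[0.007,0,0.001],0,0.005],[[0.007,0,0.001],0,0.005],[[0.0137,0,0.0027],0,0.005],[[0.0134,0,0.0039],0,0.005],[[0,0,0],0,0.005],[[0,0,0],0,0.005]]}}

```text
clock: 7.4
ee_pos: [0.4503, 0.2311, 0.194]
eef_rot: [-0.006, 1.0, 0.0, -0.001]
contact_force: [0.8, 0.3, 0.5]
gripper_width: 0.0158
gripper_force: 58.8
```

```bash
python3 - <<'E'
from h import *
s=manip.read_state(); print(s["ee_pos"],s["contact_force"],s["gripper_width"],s["gripper_force"])
o=[]
for n,b in (("scene",(360,150)),("side",(90,70))):
    im=manip.camera(n); cv2.imwrite(f"pics/{n}4.png",im[:,:,::-1]); x,y=b; o.append(cv2.resize(im[y:y+150,x:x+120],None,fx=3.3,fy=3.3,interpolation=2))
o=np.hstack(o)[:,:,::-1];cv2.imwrite("pics/c4.png",(255*(o/255.)**.5).astype(np.uint8))
E
```

```text
[0.45034566 0.231077   0.1940261 ] [0.7781466  0.33076721 0.49583085] 0.015824240176942075 58.76453161239624
```

View pics/c4.png

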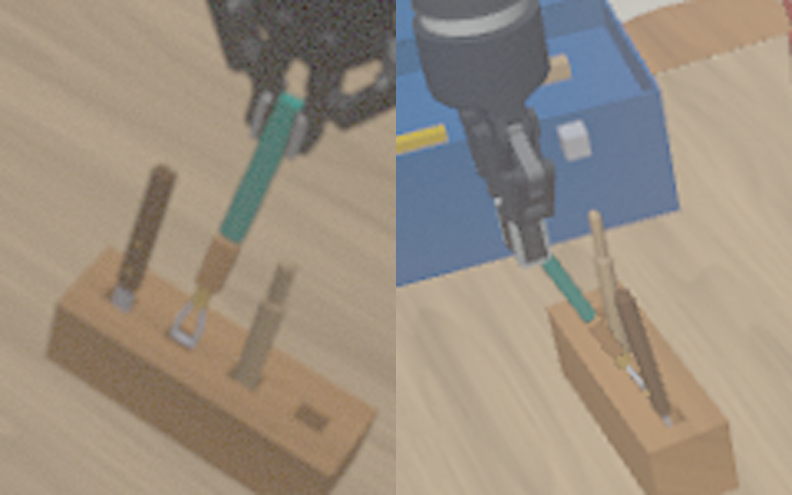

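The tool has tilted about 20° with its loop still engaged at left crop (185,342); the neighbours are untouched. Continuing the arc.

Emit:
{"op": "jog_arm", "data": {"commands": [[[0.0132,0,0.0049],0,0.005],[[0.0125,0,0.0064],0,0.005],[[0.0122,0,0.0071],0,0.005],[[0.0115,0,0.0082],0,0.005],[[0.0107,0,0.0093],0,0.005],[[0.005,0,0.005],0,0.005],[[0,0,0],0,0.005],[[0,0,0],0,0.005]]}}

```text
clock: 8.5
ee_pos: [0.3863, 0.2302, 0.1535]
eef_rot: [-0.006, 1.0, -0.0, -0.0]
contact_force: [1.6, 0.2, 3.1]
gripper_width: 0.0161
gripper_force: 58.6
```

Emit:
{"op": "jog_arm", "data": {"commands": [[[0.005,0,-0.005],0,0.005],[[0.01,0,-0.01],0,0.005],[[0,0,-0.02],0,0.005],[[0,0,-0.03],0,0.005],[[0,0,-0.03],0,0.005],[[0,0,-0.03],0,0.005],[[0,0,-0.02],0,0.005],[[0,0,0],0,0.005]]}}

```text
clock: 9.5
ee_pos: [0.3703, 0.2304, 0.2999]
eef_rot: [-0.006, 1.0, 0.001, 0.0]
contact_force: [0.4, -0.6, 0.1]
gripper_width: 0.0159
gripper_force: 59.3
```

```bash
cat > meas.py <<'E'
from h import *
import sys
s=manip.read_state(); print(s["clock"],s["ee_pos"],s["contact_force"],s["gripper_width"])
M=R.from_quat(s["eef_rot"]).as_matrix(); g=np.array(s["ee_pos"])-M[:,2]*.019
pr={};rays=[]
for n in ("scene","side"):
    im=manip.camera(n); cv2.imwrite(f"pics/{n}_{sys.argv[1]}.png",im[:,:,::-1])
    u=proj(n,[g,g+[.06,0,-.06]]); c=u.mean(0); h=np.abs(u[1]-u[0])+25
    x0,y0=np.maximum(c-h,0).astype(int);x1,y1=(c+h).astype(int)
    p=blob(im,(75,80,25),(98,255,255),(x0,y0,x1,y1)); e=ends(p)
    c0=p.mean(0); o,v=ray(n,np.array([c0,c0+(e[1]-e[0])/2])); pr[n]=np.cross(v[0],v[1]); pr[n]/=np.linalg.norm(pr[n]); rays.append((o,pr[n])); print(n,len(p),e)
d=np.cross(pr["scene"],pr["side"]); d/=np.linalg.norm(d); d*=np.sign(d[2])
print("axis",d,"lean",np.degrees(np.arccos(d[2])),"tool frame",M.T@d)
# line point at the gripper height
A=np.array([pr["scene"],pr["side"],[0,0,1]]); b=[pr["scene"]@rays[0][0],pr["side"]@rays[1][0],g[2]]
q=np.linalg.solve(A,b); print("axis at grasp z",q,"grasp",g,"tip est",q-d*.1676)
E
python3 meas.py 5
```

```text
9.5 [0.37027235 0.23037371 0.2999229 ] [ 0.41234454 -0.57331438  0.07523121] 0.01592381505434296
scene 470 (array([484.08964111, 114.92099153]), array([456.27963677, 164.15794438]))
side 207 (array([ 86.02806687, 109.04436289]), array([117.90519208, 124.19941885]))
axis [-0.69615252 -0.0212124   0.71758045] lean 44.14492243439597 tool frame [ 0.69603411 -0.01202904 -0.71790795]
axis at grasp z [0.37515896 0.2292529  0.31892288] grasp [0.3702641  0.23035089 0.31892288] tip est [0.49183413 0.23280809 0.1986564 ]
```

```bash
python3 - <<'E'
from h import *
def circ(p):
    A=np.c_[2*p[:,:2],np.ones(len(p))];x=np.linalg.lstsq(A,(p[:,:2]**2).sum(1),rcond=None)[0];return x[:2],np.sqrt(x[2]+x[:2]@x[:2])
o=[]
for n,f in (("scene",(231,131)),("side",(299,268))):
    im=cv2.imread(f"pics/{n}_5.png")[:,:,::-1].copy(); hsv=cv2.cvtColor(im,cv2.COLOR_RGB2HSV)
    # head: low saturation grey
    m=(hsv[:,:,1]<60)&(hsv[:,:,2]>90); q=np.zeros_like(m); x,y=f; q[max(y-40,0):y+110,x-75:x+75]=1; m=(m&q).astype(np.uint8)
    k,l,st,_=cv2.connectedComponentsWithStats(m); i=1+np.argmax(st[1:,4]); cs=cv2.findContours((l==i).astype(np.uint8),0,1)[0]
    h=cv2.convexHull(max(cs,key=cv2.contourArea)).reshape(-1,2)
    P=plane(n,h,.06); r=np.hypot(*(P[:,:2]-[.58,-.22]).T); 
    for _ in range(4):
        c,rr=circ(P); e=np.abs(np.hypot(*(P[:,:2]-c).T)-rr); P=P[e<max(.003,2*np.median(e))]
    print(n,"head",c,rr,len(P))
    g=cv2.cvtColor(im,cv2.COLOR_RGB2GRAY); 
    print([int(g[y+d,x]) for d in range(-14,22,2)],[int(g[y,x+d]) for d in range(-24,26,2)])
    d=im[y-30:y+42,x-36:x+36]; d=cv2.resize(d,None,fx=5.5,fy=5.5,interpolation=2)
    for ctr,col in ((c,(255,0,0)),):
        t=np.linspace(0,6.28,60); u=proj(n,np.c_[c[0]+.022*np.cos(t),c[1]+.022*np.sin(t),0*t+.17]); u=(u-[x-36,y-30]+.5)*5.5
        cv2.polylines(d,[u.astype(int)],True,col,1)
    o.append(d)
cv2.imwrite("pics/foot.png",np.hstack(o)[:,:,::-1])
E
```

```text
scene head [ 0.58223458 -0.2218504 ] 0.1007815424597577 35
[97, 95, 91, 102, 125, 122, 126, 125, 126, 128, 96, 74, 101, 105, 100, 95, 75, 70] [99, 95, 93, 91, 94, 98, 103, 122, 126, 129, 126, 127, 125, 127, 129, 129, 112, 93, 89, 96, 98, 95, 97, 97, 97]
side head [ 0.57813154 -0.22522115] 0.10129718005489026 37
[127, 122, 140, 147, 148, 147, 147, 148, 149, 147, 150, 151, 113, 130, 165, 163, 164, 164] [107, 119, 140, 120, 103, 99, 150, 149, 148, 149, 148, 148, 148, 148, 148, 148, 149, 149, 152, 102, 109, 119, 122, 103, 82]
```

View pics/foot.png

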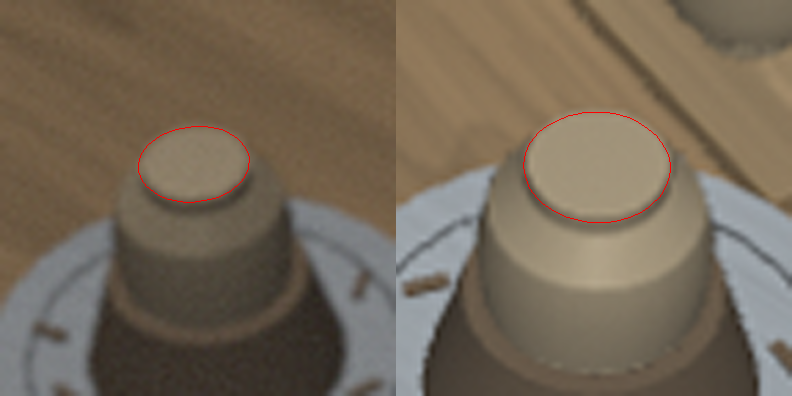

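The overlay circles coincide with the cup's foot in both crops, centred near (194,164) and (597,167). So the foot is centred on the wheel at about (0.580, -0.2235). Moving over it with extra height.

Emit:
{"op": "jog_arm", "data": {"commands": [[[-0.004,-0.02,-0.01],0,0.005],[[-0.0065,-0.035,-0.01],0,0.005],[[-0.0075,-0.04,0],0,0.005],[[-0.0075,-0.04,0],0,0.005],[[-0.0075,-0.04,0],0,0.005],[[-0.0075,-0.04,0],0,0.005],[[-0.0075,-0.04,0],0,0.005],[[-0.0075,-0.04,0],0,0.005]]}}

```text
clock: 10.6
ee_pos: [0.429, -0.065, 0.3165]
eef_rot: [-0.006, 1.0, 0.001, -0.002]
contact_force: [0.7, -0.6, -0.8]
gripper_width: 0.0158
gripper_force: 59.2
```

Emit:
{"op": "jog_arm", "data": {"commands": [[[-0.0075,-0.04,0],0,0.005],[[-0.0075,-0.04,0],0,0.005],[[-0.0075,-0.04,0],0,0.005],[[-0.005,-0.03,0],0,0.005],[[-0.002,-0.012,0],0,0.005],[[0,0,0],0,0.005],[[0,0,0],0,0.005],[[0,0,0],0,0.005]]}}

```text
clock: 11.6
ee_pos: [0.4613, -0.2248, 0.3187]
eef_rot: [-0.007, 1.0, 0.0, 0.0]
contact_force: [1.0, 0.4, -0.3]
gripper_width: 0.0161
gripper_force: 59.2
```

```bash
python3 meas.py 6; python3 - <<'E'
from h import *
s=manip.read_state(); tip=np.array(s["ee_pos"])+[.119,.002,-.101]; print(tip)
o=[]
for n in ("scene","side"):
    im=cv2.imread(f"pics/{n}_6.png"); u=proj(n,[tip])[0]; print(n,u)
    x,y=(u-[36,36]).astype(int); d=cv2.resize(im[y:y+72,x:x+72],None,fx=5.5,fy=5.5,interpolation=2); print(x,y); o.append(d)
cv2.imwrite("pics/tip.png",np.hstack(o))
E
```

```text
11.6 [ 0.46131433 -0.22475152  0.31869007] [ 1.02198331  0.36726159 -0.25960224] 0.016087196613225788
scene 297 (array([263.66300102,  32.73202893]), array([243.61712121,  78.27164781]))
side 265 (array([241.80584021, 222.51976792]), array([273.82104075, 234.4790759 ]))
axis [-0.69654537 -0.04030341  0.71637992] lean 44.243597146999434 tool frame [ 0.69671096 -0.03118164 -0.71667394]
axis at grasp z [ 0.46721751 -0.22695233  0.33769007] grasp [ 0.46130638 -0.22475283  0.33769007] tip est [ 0.58395851 -0.22019748  0.2176248 ]
[ 0.58036607 -0.22308565  0.21774079]
scene [228.00912741 112.87527801]
192 76
side [300.07192267 246.51570521]
264 210
```

View pics/tip.png

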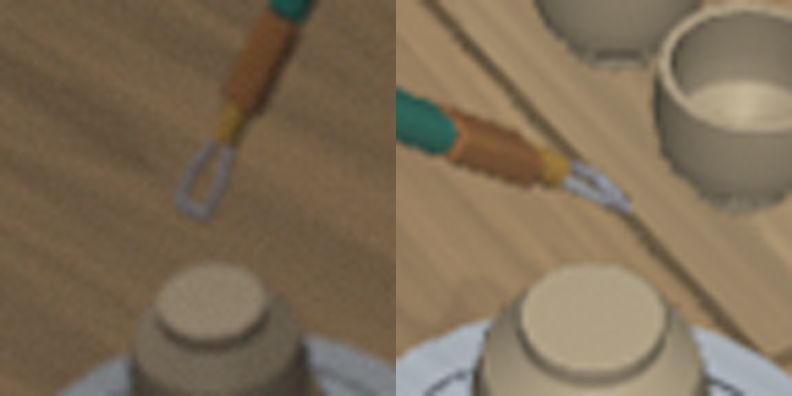

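The crops show the loop's edge midpoint at left (193,212) and right (618,206), above the foot centre at (210,302) and (593,318). The cup and ware cups are undisturbed.

```bash
python3 - <<'E'
from h import *
P={"tip":((193,212),(222,206)),"foot":((210,302),(197,318))}
X={}
for k,(a,b) in P.items():
    ua=np.array(a)/5.5+[192,76]-.4; ub=np.array(b)/5.5+[264,210]-.4
    f=lambda n,u:(lambda r:(r[0],r[1][0]))(ray(n,u))
    X[k],e=tri([f("scene",ua),f("side",ub)]); print(k,X[k],e)
d=X["tip"]-X["foot"]; print("tip-foot",d)
M=R.from_quat(manip.read_state()["eef_rot"]).as_matrix(); print("move tool axes",M.T@([0,0,.015]-d))
E
```

```text
tip [ 0.58483976 -0.22492151  0.21581245] [np.float64(0.0015178406478341194), np.float64(0.0015178406478341473)]
foot [ 0.58060456 -0.22329276  0.16740496] [np.float64(0.0003135534953564412), np.float64(0.0003135534953564316)]
tip-foot [ 0.00423521 -0.00162875  0.0484075 ]
move tool axes [0.00423392 0.00169006 0.03340462]
```

Emit:
{"op": "jog_arm", "data": {"commands": [[[0.001,0.001,0.005],0,0.005],[[0.001,0,0.008],0,0.005],[[0.001,0,0.008],0,0.005],[[0,0,0.007],0,0.005],[[0,0,0.004],0,0.005],[[0,0,0],0,0.005],[[0,0,0],0,0.005],[[0,0,0],0,0.005]]}}

```text
clock: 12.7
ee_pos: [0.4585, -0.2251, 0.2867]
eef_rot: [-0.006, 1.0, -0.0, 0.0]
contact_force: [0.5, -0.6, -0.4]
gripper_width: 0.0166
gripper_force: 59.2
```

```bash
python3 meas.py 7; python3 - <<'E'
from h import *
s=manip.read_state(); print(np.abs(s["joint_velocities"]).max(), s["gripper_force"])
# lowest steel pixel vs foot: grey steel rows in the scene view
f=np.array([.5804,-.2234,.17])
for n in ("scene","side"):
    im=cv2.imread(f"pics/{n}_7.png"); h=cv2.cvtColor(im,cv2.COLOR_BGR2HSV); u=proj(n,[f])[0]; print(n,"foot",u)
    x,y=u.astype(int); m=((h[:,:,1]<70)|(h[:,:,0]>90))&(h[:,:,2]>70); q=np.zeros_like(m); q[y-25:y+6,x-16:x+17]=1; ys,xs=np.where(m&q); 
    print(n,len(xs),"xrange",xs.min(),xs.max(),"lowest",ys.max(),xs[ys==ys.max()], "expected tip",proj(n,[f+[0,0,.016]])[0])
E
```

```text
12.7 [ 0.4584775  -0.22506337  0.2867226 ] [ 0.54285721 -0.5923923  -0.37203832] 0.01663380236037259
scene 268 (array([265.09679881,  45.48663512]), array([245.45424427,  89.7578554 ]))
side 249 (array([242.16115538, 240.4806779 ]), array([272.35659112, 249.85088759]))
axis [-0.7037933  -0.04644582  0.70888488] lean 44.85574182513619 tool frame [ 0.70383351 -0.03869731 -0.70931017]
axis at grasp z [ 0.46332598 -0.22773369  0.30572259] grasp [ 0.45846541 -0.22505432  0.30572259] tip est [ 0.58128173 -0.21994937  0.18691349]
0.00135434970675772 59.17389392852783
scene foot [229.85153937 129.5356396 ]
scene 255 xrange 219 245 lowest 134 [219 220 221 222 223 224 225 226 227 228 229 230 231 232 233 234 235 236
 237 238 239 240 241 242 244 245] expected tip [229.20830528 124.04912416]
side foot [299.57246581 266.49407756]
side 381 xrange 283 315 lowest 271 [283 284 285 286 287 288 289 290 291 292 293 294 295 296 297 298 299 300
 301 302 303 304 305 306 307 308 309 310 311 312 313 314 315] expected tip [299.77844836 260.01564285]
```

```bash
python3 -c "
from bench import manip
print(manip.hand_in())"
```

```text
the job is handed in; nothing more can be done
None
```

The job is handed in at about 13 s of arm time: the teal loop tool is held steady, loop down, leaning about 45° with its cutting edge level, about 16 mm above the middle of the cup's foot by estimate, with the cup, other tools, ware cups and rib not touched.

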